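# Hold a glaze test tile up to the inspection light

### The arm

A 7-joint arm with a two-finger parallel gripper is mounted at the origin on the work surface. World frame = base frame: x ahead of the robot, y to its left, z up, the work surface at z = 0. Lengths are in m, angles in rad, forces in N, time in s.
With the tool pointing down it reaches from about 0.425 to 0.875 m from the base axis. Payload 4.7 kg.
Tool frame: the origin (TCP) lies on the centre line of the jaws, within the pads' length; the fingertips stand 14 mm ahead of it and the grasp point (between the pads) lies 5 mm behind it; z points along the fingers, y is the line along which they close (so a half turn about z gives the same grasp; the last joint's range is limited). The gripper opens to 87 mm and grips with 3 to 60 N. Pads are 19 mm wide; open, the fingers measure 117 mm over their backs; the gripper's body (75 mm by 190 mm) begins 51 mm behind the grasp point.
Start: joints at [-1.132, 0.321, -0.07, 1.45, 0.023, 1.371, -0.057], TCP at [0.268, 0.592, 0.237] pointing down, gripper open.
Joint ranges: [-2.86, 2.86], [-0.3, 2.09], [-1.38, 1.24], [0.06, 2.45], [-1.56, 4.7], [0.09, 2.05], [-2.69, 2.69]. Speed limits (rad/s): [2.57, 2.57, 3.14, 3.14, 3.14, 3.14, 3.14].

### API

Orientations are given as a rotation vector (axis times angle).
In Python, from bench import ctrl gives the robot as it stands.
- The arm moves only by the tool send_rows, never from a script. Its argument "steps" is a list of rows, each an object of numbers: "tx", "ty", "tz": the shift along the tool's x, y, z in units of 60 mm (1.0 is 60 mm); "turn": the turn about the tool's z in units of 8 degrees (1.0 is 8 degrees); "grip": the opening, from 0 (shut) to 1 (fully open). A call has 1 to 12 rows; each row shifts and turns the commanded pose from where the row before left it, along the tool's axes as they then stand; what a row does not reach is not made up. A row lasts 1/8 s, in which the tool goes at most 62.5 mm and 10.7 degrees, less where a joint would pass 70% of its speed; a pose out of reach is approached as far as the arm can. A call is refused whole if a number of a shift passes 1 or a number of a turn 1, either way. A call with a gripper value outside its range is refused whole. The fingers move at their own pace and stop on an object; "newtons" is the grip in N (left out, the last holds). Time passes only in rows, so rows that do not move let the fingers close. It gives the time, the measured TCP pose, the force, the opening and the grip force at its end, in the units of the state.
- ctrl.get_state(): the state, without advancing time (a new reading comes with each control period).
- ctrl.get_image(name): name is "scene" or "side" or "wrist"; returns a dict with "pixels" (384x512x3 uint8, red, green, blue), "K" (3x3 intrinsics, pixels), "cam_to_world" (4x4, takes a point from camera to world coordinates); the wrist camera has in their place "T_tool_cam" (4x4, takes a point from camera to tool coordinates, whose origin is the TCP and whose axes are the flange's). Camera axes: x right, y down, z forward; pixel columns grow to the right and rows downward; lengths in m; the calibration is good to about 2 mm. The wrist camera is an equidistant fisheye: a pixel r from the principal point sees the ray r / f radians off the axis. A picture is of the moment at which its call begins: read the wrist's pose just before it. There is no depth.
- ctrl.close_job(): hands the job in; it is judged then, once.
The state is a dict: "time": time; "joint_positions": joint angles; "qd": joint speeds; "joint_torque": joint torques, N m; "position": TCP position; "tool_rot": TCP orientation; "ft_force": force on the tool from outside, world axes, zero at the start; "torque": the same for the moment, N m; "grip_width": opening from 0.0 (shut) to 1.0 (fully open); "grip_force": force on a finger pad.
Only numpy, scipy, OpenCV 4.12 (cv2) and the standard library are available. Lean on these libraries where they do the work, as an engineer would, in place of code of your own. Each camera call takes 0.05 s, during which the arm holds its last target. There are 200 camera calls.

### The job

First turn the brightness knob of the gooseneck inspection light to its orange mark and let go of it. Then draw the blue-glazed test tile up out of the wooden rack, tip it back so that its glazed face looks squarely into the lamp head, and hold it raised there, centred in the beam about 12 cm in front of the lens. Finish while still holding the tile steady in the gripper; do not knock it against the lamp, and leave the other two tiles in their slots and the jar and bowl where they stand.

Things in the scene. Friction and masses are not known exactly. Their poses are not given: they have to be found in the camera images.
- lamp: Fixed LED inspection light: white box 130 (x) x 270 (y) x 55 (z) mm on the bench. On top a brightness knob, axis at x -15, y 85 mm; at x 35, y -100 mm a dark gooseneck 13 mm thick rises, arches behind the lamp head (up to 400 mm high) and carries it. Origin: centre of the underside; z up; the -x side is the front, towards the robot.
- dimmer (a joint): Angle of the brightness knob in rad, from 0 (off) to 5.2, growing as it turns clockwise seen from above. The orange mark on the dial is at 1.65; small white ticks are every 0.524 rad from 0. Light friction (0.04 N m), stays where it is left.
- dimmer_grip (a point): On the knob's vertical axis at the height to grip, 92 mm above the bench. Black bar knob 42 mm long, 14 wide (grip across this), 32 tall, top 99 mm above the bench, on a 44 mm disc. Turns with the knob: x axis along the bar, white pointer line at its -x end. At angle 0 the bar's x axis is -0.52 rad (about vertical) from lamp's. Pointer end at the orange mark = set.
- lamp_head: Lamp head, fixed to the neck: black and silver cylinder 62 mm in diameter, 77 mm long. Origin: centre of the lens (pale round front face), 330 mm above the bench, at x 50, y -115 mm in lamp's frame. Its x axis is the beam, out of the lens towards the robot's side and 35 degrees downwards; the head lies behind the lens. Its y axis is level.
- rack: Fixed wooden rack 190 (x) x 90 (y) x 36 (z) mm with four slots cut from above, 30 mm deep, each 9 mm (x) by 58 mm (y), at x -67.5, -22.5, 22.5 and 67.5 mm. Origin: centre of the underside. The tiles stand in the first three slots in any order; the fourth is empty.
- tile_blue: The tile to take: fired clay, 7 mm thick (x), 55 wide (y), 100 tall (z), about 85 g, buff with deep blue glaze on its +x face (lowest 35 mm bare). Origin: centre of the underside. Stands upright in a slot, 70 mm showing, top edge 106 mm above the bench, glaze looking along the rack's +x. Can be gripped from above by its side edges, 55 mm apart.
- blue_face (a point): Centre of the glazed +x face of the blue tile, 50 mm above its underside.
- tile_green: Bystander: like the blue tile but green glazed, standing in another slot. Origin: centre of the underside.
- tile_brown: Bystander: like the blue tile but brown glazed, standing in another slot. Origin: centre of the underside.
- jar: Bystander: loose glass jar, 60 mm in diameter, 85 mm tall. Origin: centre of the underside.
- bowl: Bystander: loose white ceramic bowl, 104 mm across, 48 mm tall. Origin: centre of the underside.
Mind the look-alikes: they are no part of the job. What is shaped like the rack but green or purple is not meant.

How it is judged:
On the way, in this order (a step that is already met when the one before it is completed fails the run):
1. the knob is at the orange mark and let go (value of joint dimmer between 1.5 and 1.8 rad and contact force between the fingers and lamp below 0.1 N), for 0.2 s.
2. the blue tile is drawn up clear of the rack in the gripper (z of tile_blue in the frame of rack above 0.045 m and contact force between the fingers and tile_blue above 1 N and contact force between tile_blue and rack below 0.1 N), for 0.1 s.
At the end, for the whole second after the job is handed in: Knob within 0.15 rad of the mark; blue tile held still by the fingers alone, glaze towards the lens, square to the beam within 15 degrees, face centre within 30 mm of the beam axis (head y and z) and 85-155 mm from the lens; other tiles in their slots, jar and bowl within 20 mm (value of joint dimmer between 1.5 and 1.8 rad and x of blue_face in the frame of lamp_head between 0.085 and 0.155 m and y of blue_face in the frame of lamp_head between -0.03 and 0.03 m and z of blue_face in the frame of lamp_head between -0.03 and 0.03 m and angle between the x axis of tile_blue and the x axis of lamp_head, either way round below 0.26 rad and x of lamp_head in the frame of tile_blue above 0.05 m and height (world z) of blue_face above 0.15 m and contact force between the fingers and tile_blue above 1 N and contact force between tile_blue and lamp below 0.1 N and contact force between tile_blue and rack below 0.1 N and linear speed of tile_blue below 0.03 m/s and z of each of tile_green, tile_brown in the frame of rack below 0.012 m and angle between each of tile_green, tile_brown's own z axis and vertical below 0.2 rad and distance of each of jar, bowl from where it was at the start of the episode below 0.02 m); the arm keeps its last pose, push and grip.
It fails at once if the blue tile is knocked against the lamp (contact force between tile_blue and lamp above 3 N).
It fails at once if another tile is lifted out or knocked over (distance of any of tile_green, tile_brown from where it was at the start of the episode above 0.02 m).
It fails at once if the jar or the bowl is pushed away (distance of any of jar, bowl from where it was at the start of the episode above 0.02 m).
It also fails if it takes over 58 s, if anything falls off the work surface, if the arm or the gripper's body presses on something with over 40 N, if the wrist force passes 120 N, or if a joint passes its speed limit or range.

## Working session

There is one attempt and no reset: what is moved stays moved. The work goes in short steps, Python scripts to look and compute and a tool call to move; the robot and the scene stay as the last step left them, time stands still between calls to the robot, and variables do not carry over. Pictures are saved under pics/ and viewed, at most 10 in all, crops included, and the job is handed in when it is done.

Besides the shell and the picture viewer there is one more tool, called after "Emit:" by a JSON object that holds its "fn" and its "kwargs", one argument or row to a line. send_rows: Moves the arm, as the interface text tells. Its arguments: {"type":"object","properties":{"steps":{"type":"array"},"newtons":{"type":"number"}},"required":["steps"]}

```bash
mkdir -p pics; ls
cat > h.py <<'E'
import numpy as np, cv2
from bench import ctrl
from scipy.spatial.transform import Rotation as R
def save(n):
    s=ctrl.get_state(); d=ctrl.get_image(n); return s,d
def ray(d,u,v):
    K=np.array(d["K"]);T=np.array(d["cam_to_world"])
    r=T[:3,:3]@np.linalg.inv(K)@np.array([u,v,1.]); return T[:3,3],r/np.linalg.norm(r)
def onplane(d,u,v,z):
    o,r=ray(d,u,v); return o+r*(z-o[2])/r[2]
def proj(d,p):
    T=np.linalg.inv(np.array(d["cam_to_world"])); c=T[:3,:3]@np.array(p)+T[:3,3]; q=np.array(d["K"])@c; return q[:2]/q[2]
def tri(rs):
    A=np.zeros((3,3));b=np.zeros(3)
    for o,r in rs:
        P=np.eye(3)-np.outer(r,r);A+=P;b+=P@o
    return np.linalg.solve(A,b)
E
python3 - <<'E'
from h import *
import pickle
D={}
for n in("scene","side"):
    s,d=save(n);D[n]=d
    cv2.imwrite(f"pics/{n}0.png",cv2.resize(d["pixels"][:,:,::-1],(800,600),interpolation=cv2.INTER_CUBIC))
    print(n,d["K"],d["cam_to_world"])
pickle.dump({k:{a:np.array(b) for a,b in v.items()} for k,v in D.items()},open("d0.pkl","wb"))
print(ctrl.get_state())
E
```

```text
pics
scene [[486.37997175   0.         253.00647972]
 [  0.         486.37997175 194.85348951]
 [  0.           0.           1.        ]] [[-0.7477496   0.48574773 -0.45268055  1.07237576]
 [ 0.66397027  0.55086564 -0.50565851  0.68452534]
 [ 0.00374369 -0.67867238 -0.73443161  1.12379959]
 [ 0.          0.          0.          1.        ]]
side [[491.70822036   0.         253.66696178]
 [  0.         491.70822036 194.7364176 ]
 [  0.           0.           1.        ]] [[ 0.84289859 -0.32704082  0.42727774 -0.05769022]
 [-0.53770776 -0.54119861  0.64650941 -0.82886989]
 [ 0.01980715 -0.77469243 -0.63202794  1.05550155]
 [ 0.          0.          0.          1.        ]]
{'time': 0.1, 'joint_positions': array([-1.13190447,  0.32170305, -0.07009232,  1.45152437,  0.02257588,
        1.37077539, -0.05684418]), 'qd': array([ 0.00116363, -0.00205611, -0.00082622, -0.00378351,  0.00089028,
        0.00077361, -0.00061546]), 'joint_torque': array([-5.48770895e-04, -4.92571664e+01, -4.06134753e-01, -3.13399994e+01,
       -6.42684801e-02,  3.95668682e-02,  5.88735247e-05]), 'position': array([0.26772998, 0.59180679, 0.23561504]), 'tool_rot': array([-6.62065809e-01, -3.07075203e+00,  2.51223553e-03]), 'ft_force': array([ 0.67355719, -0.61991299,  0.04683606]), 'torque': array([ 0.06638771,  0.01592441, -0.02007346]), 'grip_force': 0.0, 'grip_width': 0.9985047471359153}
```

View pics/scene0.png

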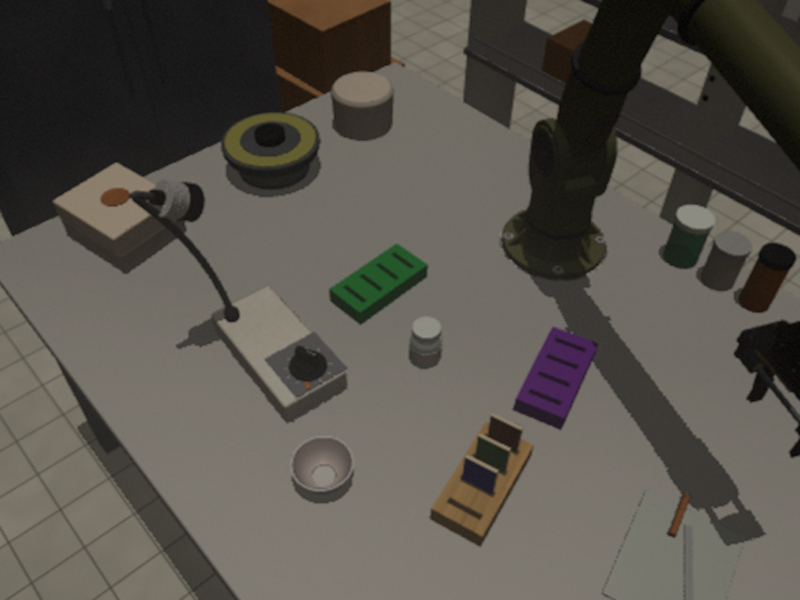

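View pics/side0.png

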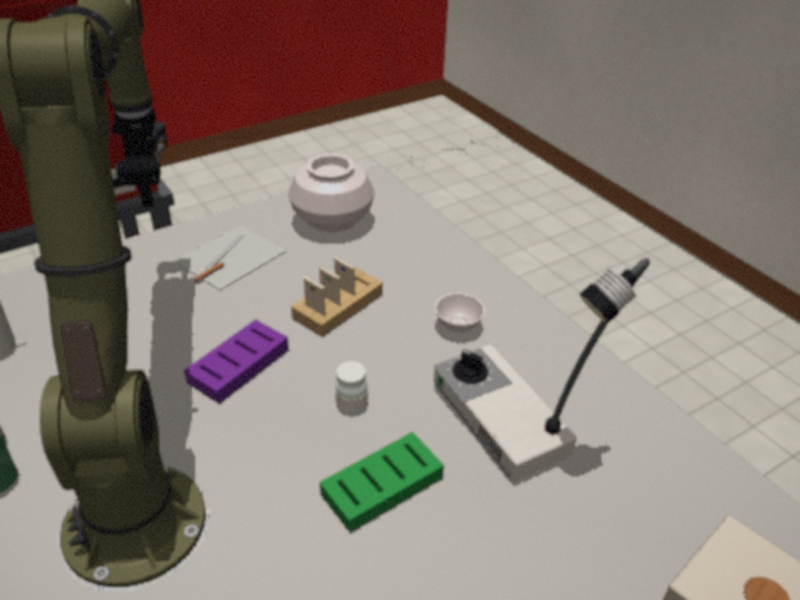

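The scene view shows the wooden rack at (483,480) with the blue tile third at (480,475), green at (492,453) and brown at (505,433). The lamp box is at (280,350), the knob at (307,362), the head at (185,202), the jar at (426,340) and the bowl at (322,468).

Candidates for the rack are wooden (483,480), purple (557,375) and green (378,282). I choose the wooden one with the tiles. The lamp is the white box with a neck, not the beige box at (118,215). A close crop will check this.

Run:
```python
from h import *
import pickle
D=pickle.load(open("d0.pkl","rb"))
def crop(n,x,y,w,h,W,H):
    im=D[n]["pixels"][y:y+h,x:x+w,::-1]
    return cv2.resize(cv2.convertScaleAbs(im,alpha=1.6,beta=10),(W,H),interpolation=cv2.INTER_CUBIC)
a=crop("scene",132,180,100,75,400,300);b=crop("scene",265,258,100,75,400,300)
c=crop("side",270,212,100,75,400,300);e=crop("side",170,155,100,75,400,300)
cv2.imwrite("pics/m1.png",np.vstack([np.hstack([a,b]),np.hstack([c,e])]))
# wood mask on scene
for n in D:
    im=D[n]["pixels"];hsv=cv2.cvtColor(im,cv2.COLOR_RGB2HSV)
    m=cv2.inRange(hsv,(8,90,60),(25,255,255))
    k,l,st,c=cv2.connectedComponentsWithStats(m)
    print(n,[(st[i].tolist(),c[i].round(1).tolist()) for i in range(1,k) if st[i,4]>150])
```

```text
scene [([171, 0, 79, 20, 854], [208.8, 6.3]), ([176, 42, 31, 20, 151], [189.8, 51.8]), ([64, 120, 19, 12, 173], [73.1, 125.6]), ([276, 279, 65, 65, 1447], [306.5, 315.0])]
side [([102, 50, 410, 155, 4729], [323.1, 111.3]), ([187, 172, 57, 43, 904], [216.6, 194.9]), ([477, 369, 28, 15, 323], [488.9, 377.3])]
```

View pics/m1.png

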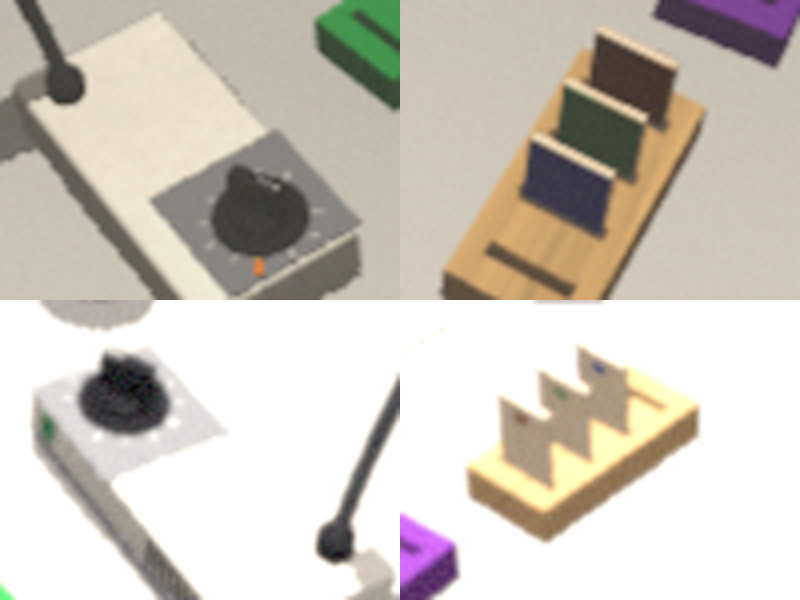

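Run:
```python
from h import *
import pickle
from scipy.optimize import least_squares
D=pickle.load(open("d0.pkl","rb"));S,V=D["scene"],D["side"]
A=lambda x,y:(132+x/4-.4,180+y/4-.4)
B=lambda x,y:(265+x/4-.4,258+y/4-.4)
C=lambda x,y:(270+x/4-.4,212+(y-300)/4-.4)
E_=lambda x,y:(170+(x-400)/4-.4,155+(y-300)/4-.4)
B=lambda x,y:(265+(x-400)/4-.4,258+y/4-.4)
def fit(obs,x0):
    def f(p):
        r=[]
        for d,uv,q in obs:
            c,s=np.cos(p[2]),np.sin(p[2])
            r+=list(proj(d,[p[0]+c*q[0]-s*q[1],p[1]+s*q[0]+c*q[1],q[2]])-np.array(uv))
        return r
    o=least_squares(f,x0);return o.x,np.array(o.fun).reshape(-1,2).round(1).tolist()
lamp=[(S,A(160,12),(-.065,-.135,.055)),(S,A(360,222),(-.065,.135,.055)),(S,A(20,95),(.065,-.135,.055)),
 (V,C(35,390),(-.065,.135,.055)),(V,C(150,348),(.065,.135,.055))]
l,r=fit(lamp,[.8,-.1,0]);print("lamp",l.round(4),r)
# tile tops in rack: rows at top z .106 : blue, green, brown slots at 22.5,-22.5,-67.5; y ends +-27.5 (which end via fit)
obs=[(S,B(528,136),(.026,.0275,.106)),(S,B(614,178),(.026,-.0275,.106)),
(S,B(562,80),(-.019,.0275,.106)),(S,B(648,122),(-.019,-.0275,.106)),
(S,B(594,30),(-.064,.0275,.106)),(S,B(677,70),(-.064,-.0275,.106)),
(S,B(706,110),(-.095,-.045,.036)),
(V,E_(468,468),(-.095,.045,.036)),(V,E_(546,512),(-.095,-.045,.036)),(V,E_(698,405),(.095,-.045,.036))]
for sg in(1,-1):
    o2=[(d,uv,(q[0],sg*q[1],q[2])) for d,uv,q in obs]
    if sg==-1:o2=o2
    k,r=fit(o2,[.6,.35,0.]);print("rack",sg,k.round(4),r)
M=np.array([196.75,246.75]);print("mark",onplane(S,*M,.055))
T=np.eye(3)
def L(p):c,s=np.cos(l[2]),np.sin(l[2]);return [l[0]+c*p[0]-s*p[1],l[1]+s*p[0]+c*p[1]]
print("knob",L((-.015,.085)),"lens",L((.05,-.115)), "mark dir world",np.degrees(l[2]+.97),"knob px",proj(S,L((-.015,.085))+[.092]),"lenspx",proj(S,L((.05,-.115))+[.33]),proj(V,L((.05,-.115))+[.33]))
# lens rays: scene approx edge of head (800px) 
print("tool R",R.from_rotvec(ctrl.get_state()["tool_rot"]).as_matrix().round(3).tolist())
for n,u,v in (("scene",426,340),("scene",322,468)): print(onplane(S,u*.64,v*.64,.03))
w=ctrl.get_image("wrist");print(w["K"],np.round(w["T_tool_cam"],4).tolist())
```

```text
lamp [ 0.634  -0.1283 -0.0354] [[-0.6, -1.5], [2.7, -0.3], [-2.8, -2.3], [-3.6, -0.2], [3.7, -4.2]]
rack 1 [ 0.5449  0.3062 -0.1264] [[12.7, 10.3], [-23.0, -16.7], [18.9, 15.0], [-17.0, -11.6], [25.0, 18.4], [-10.3, -7.2], [-15.7, -12.2], [-1.4, -8.8], [-11.6, -3.9], [4.3, 7.9]]
rack -1 [0.5461 0.3001 0.0772] [[-3.8, -4.9], [-7.7, -1.4], [-0.3, -2.1], [-4.3, 0.8], [3.1, -0.5], [-0.2, 2.4], [1.9, 4.1], [14.3, 10.6], [-19.8, -15.0], [-10.5, -8.3]]
mark [ 0.65617229 -0.00880096  0.055     ]
knob [np.float64(0.6220031840200102), np.float64(-0.042773396998671)] lens [np.float64(0.6798912459430839), np.float64(-0.24494652153996702)] mark dir world 53.55070624756778 knob px [198.12733905 224.43031116] lenspx [123.91454915 130.06403865] [378.96704218 196.78781908]
tool R [[-0.911, 0.412, -0.001], [0.412, 0.911, -0.002], [-0.0, -0.002, -1.0]]
[0.41533097 0.03755263 0.03      ]
[0.72963953 0.12426936 0.03      ]
[[297.31863964   0.         253.62690609]
 [  0.         297.31863964 193.19162992]
 [  0.           0.           1.        ]] [[-0.0002, -0.9669, -0.2551, 0.0691], [1.0, 0.0001, -0.0013, 0.0003], [0.0013, -0.2551, 0.9669, -0.1471], [0.0, 0.0, 0.0, 1.0]]
```

Run:
```python
from h import *
import pickle
from scipy.optimize import least_squares
D=pickle.load(open("d0.pkl","rb"));S,V=D["scene"],D["side"]
E_=lambda x,y:(170+(x-400)/4-.4,155+(y-300)/4-.4)
B=lambda x,y:(265+(x-400)/4-.4,258+y/4-.4)
obs=[(S,B(528,136),(.026,-.0275,.106)),(S,B(614,178),(.026,.0275,.106)),
(S,B(562,80),(-.019,-.0275,.106)),(S,B(648,122),(-.019,.0275,.106)),
(S,B(594,30),(-.064,-.0275,.106)),(S,B(677,70),(-.064,.0275,.106)),
(S,B(706,110),(-.095,.045,.036)),
(V,E_(468,468),(-.095,.045,.036)),(V,E_(546,512),(-.095,-.045,.036)),(V,E_(698,405),(.095,-.045,.036))]
def f(p):
    c,s=np.cos(p[2]),np.sin(p[2])
    return np.ravel([proj(d,[p[0]+c*q[0]-s*q[1],p[1]+s*q[0]+c*q[1],q[2]])-np.array(uv) for d,uv,q in obs])
o=least_squares(f,[.6,.35,0]);p=o.x;print(p,np.degrees(p[2]),o.fun.reshape(-1,2).round(1).tolist())
c,s=np.cos(p[2]),np.sin(p[2]);print("blue",p[0]+c*.0225,p[1]+s*.0225)
st=ctrl.get_state();Rm=R.from_rotvec(st["tool_rot"]).as_matrix()
d=np.array([.622,-.043,.25])-st["position"];print("to knob tool units",Rm.T@d/.06,np.linalg.norm(d))
```

```text
[0.54354965 0.30980596 0.30652647] 17.56267280553898 [[0.4, 0.2], [-0.4, 0.1], [0.3, 0.6], [-0.9, 0.0], [0.3, 0.0], [-0.4, -0.4], [0.1, -1.2], [-0.8, -0.9], [-0.4, 0.0], [0.7, -0.6]]
blue 0.5650008653542072 0.3165953082381336
to knob tool units [-9.73976153 -7.20762803 -0.22652988] 0.727125175123906
```

Emit:
{"fn": "send_rows", "kwargs": {
  "steps": [
    {"tx": -0.8,"ty": -0.6,"grip": 1},
    {"tx": -0.8,"ty": -0.6},
    {"tx": -0.8,"ty": -0.6},
    {"tx": -0.8,"ty": -0.6},
    {"tx": -0.8,"ty": -0.6},
    {"tx": -0.8,"ty": -0.6},
    {"tx": -0.8,"ty": -0.6},
    {"tx": -0.8,"ty": -0.6},
    {"tx": -0.8,"ty": -0.6},
    {"tx": -0.8,"ty": -0.6},
    {"tx": -0.8,"ty": -0.6},
    {"tx": -0.8,"ty": -0.6}
  ]
}}

```text
validation failed for argument at $.st...
```

```bash
cat >> h.py <<'E'
def wray(d,s,u,v):
    K=np.array(d["K"]);T=np.array(d["T_tool_cam"]);x=(u-K[0,2]);y=(v-K[1,2]);r=np.hypot(x,y);th=r/K[0,0]
    c=np.array([np.sin(th)*x/r,np.sin(th)*y/r,np.cos(th)]) if r>0 else np.array([0,0,1.])
    Rm=R.from_rotvec(s["tool_rot"]).as_matrix()
    return np.array(s["position"])+Rm@T[:3,3],Rm@T[:3,:3]@c
def wplane(d,s,u,v,z):
    o,r=wray(d,s,u,v);return o+r*(z-o[2])/r[2]
def wproj(d,s,p):
    T=np.array(d["T_tool_cam"]);Rm=R.from_rotvec(s["tool_rot"]).as_matrix();K=np.array(d["K"])
    c=T[:3,:3].T@(Rm.T@(np.array(p)-s["position"])-T[:3,3]);th=np.arctan2(np.hypot(c[0],c[1]),c[2]);h=np.hypot(c[0],c[1])
    return K[:2,2]+K[0,0]*th*c[:2]/h
def delta(p):
    s=ctrl.get_state();Rm=R.from_rotvec(s["tool_rot"]).as_matrix();return (Rm.T@(np.array(p)-s["position"])/.06).round(3),Rm.round(3)
E
python3 - <<'E'
from h import *
import pickle
s,d=save("wrist");pickle.dump((s,{k:np.array(v) for k,v in d.items()}),open("w1.pkl","wb"))
im=cv2.convertScaleAbs(d["pixels"][:,:,::-1],alpha=1.6,beta=5)
u=wproj(d,s,[.622,-.043,.099]);print(s["position"],s["tool_rot"],s["joint_positions"],u)
x,y=np.clip((u-[80,60]).astype(int),0,[352,264]);print(x,y)
cv2.imwrite("pics/w1.png",np.vstack([cv2.resize(im[y:y+120,x:x+160],(640,480),interpolation=cv2.INTER_CUBIC)]))
E
```

```text
[0.26779514 0.59185953 0.23574119] [-6.62263169e-01 -3.07078536e+00  2.20141889e-03] [-1.13188417  0.32164907 -0.07006709  1.45134259  0.02260625  1.37080342
 -0.05692032] [ 69.76351661 431.19106665]
0 264
```

View pics/w1.png

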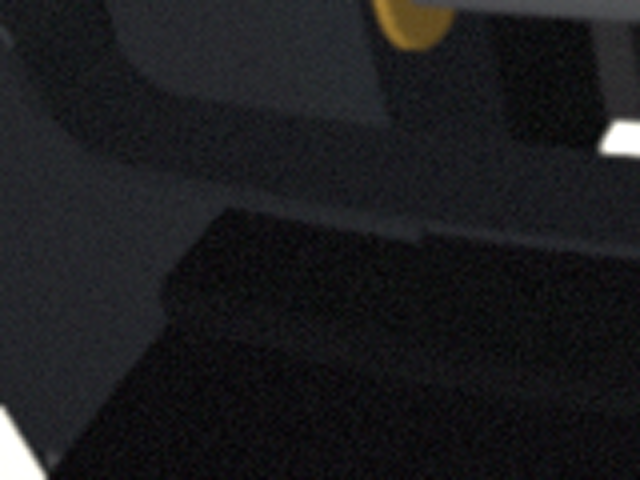

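The move was refused, so the picture only shows the gripper body. I'll resend with every field in each row.

Emit:
{"fn": "send_rows", "kwargs": {
  "steps": [
    {"tx": -0.8,"ty": -0.6,"tz": 0,"turn": 0,"grip": 1},
    {"tx": -0.8,"ty": -0.6,"tz": 0,"turn": 0,"grip": 1},
    {"tx": -0.8,"ty": -0.6,"tz": 0,"turn": 0,"grip": 1},
    {"tx": -0.8,"ty": -0.6,"tz": 0,"turn": 0,"grip": 1},
    {"tx": -0.8,"ty": -0.6,"tz": 0,"turn": 0,"grip": 1},
    {"tx": -0.8,"ty": -0.6,"tz": 0,"turn": 0,"grip": 1},
    {"tx": -0.8,"ty": -0.6,"tz": 0,"turn": 0,"grip": 1},
    {"tx": -0.8,"ty": -0.6,"tz": 0,"turn": 0,"grip": 1},
    {"tx": -0.8,"ty": -0.6,"tz": 0,"turn": 0,"grip": 1},
    {"tx": -0.8,"ty": -0.6,"tz": 0,"turn": 0,"grip": 1},
    {"tx": -0.8,"ty": -0.6,"tz": 0,"turn": 0,"grip": 1},
    {"tx": -0.8,"ty": -0.6,"tz": 0,"turn": 0,"grip": 1}
  ],
  "newtons": 15
}}

```text
time: 1.7
position: [0.6154, -0.0402, 0.2366]
tool_rot: [0.661, 3.071, 0.001]
ft_force: [0.7, 0.1, -0.1]
grip_width: 0.999
grip_force: 0.0
```

Run:
```python
from h import *
import pickle
s,d=save("wrist");pickle.dump((s,{k:np.array(v) for k,v in d.items()}),open("w1.pkl","wb"))
im=cv2.convertScaleAbs(d["pixels"][:,:,::-1],alpha=1.6,beta=5)
u=wproj(d,s,[.622,-.043,.099]);print(s["position"],s["joint_positions"].round(2),u)
x,y=np.clip((u-[80,60]).astype(int),0,[352,264]);print(x,y)
cv2.imwrite("pics/w2.png",cv2.resize(im[y:y+120,x:x+160],(800,600),interpolation=cv2.INTER_CUBIC))
```

```text
[ 0.61537949 -0.04023558  0.2366154 ] [-0.36  0.26  0.46  1.56 -0.12  1.35  1.26] [253.87109759 194.31038492]
173 134
```

View pics/w2.png

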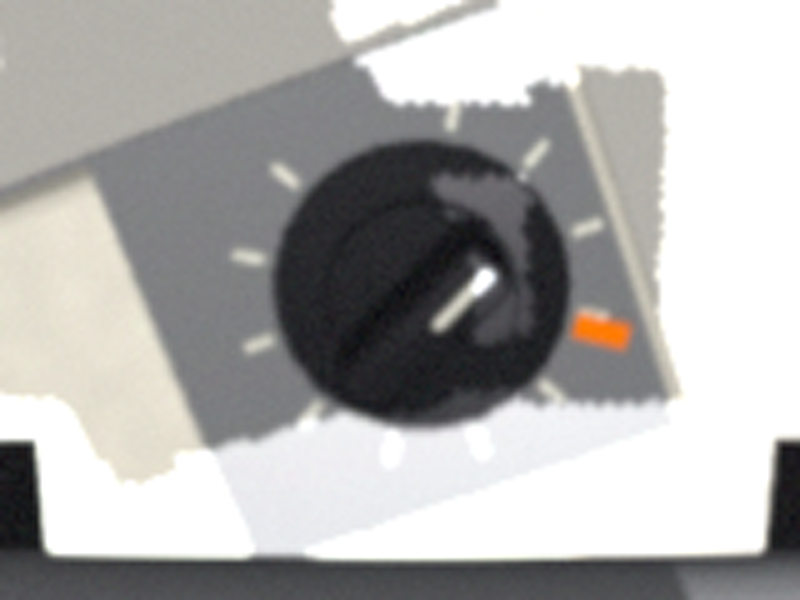

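The wrist view is clear: pointer line from (440,328) to (485,275), orange mark at (602,332), ticks all round the disc, and the pointer sitting between the 0.52 and 1.05 ticks.

Run:
```python
from h import *
import pickle
from scipy.optimize import least_squares
s,d=pickle.load(open("w1.pkl","rb"))
P=lambda x,y,z:wplane(d,s,173+x/5-.4,134+y/5-.4,z)[:2]
tk=[(452,118,0),(537,155,1),(588,228,2),(595,316,3),(550,388,4),(480,446,5),(391,449,6),(312,415,7),(259,343,8),(248,257,9)]
W=np.array([P(x,y,.0555) for x,y,_ in tk]);k=np.array([t[2] for t in tk])*.524
f=lambda p:np.ravel(W-np.c_[p[0]+p[2]*np.cos(p[3]+np.pi-.52-k),p[1]+p[2]*np.sin(p[3]+np.pi-.52-k)])
o=least_squares(f,[.62,-.04,.03,0]);p=o.x;print(p,(o.fun*1000).round(1))
c=p[:2];yaw=p[3]
m=P(602,332,.0555)-c;print("mark ang",yaw+np.pi-.52-np.arctan2(m[1],m[0]))
a,b=P(440,328,.099),P(485,275,.099)
for v in (b-a,b-c):print("ptr",np.linalg.norm(v),yaw+np.pi-.52-np.arctan2(v[1],v[0]))
print("line offset",np.cross(b-a,c-a)/np.linalg.norm(b-a))
print(delta([*c,.097]))
# lamp edge dir: panel right edge
e=P(672,395,.055)-P(575,90,.055);print("edge ang",np.degrees(np.arctan2(e[1],e[0])))
cy,sy=np.cos(yaw),np.sin(yaw);L=lambda x,y:c+[cy*(x+.015)-sy*(y-.085),sy*(x+.015)+cy*(y-.085)]
print("lens",L(.05,-.115));print("lamp",L(0,0))
```

```text
[ 0.63053164 -0.04302186  0.03997037 -0.07551889] [ 0.4 -0.4  0.2  0.1 -0.   0.2  0.2  0.5 -1.5 -0.   1.  -0.3 -0.1 -0.2
  0.3 -0.  -0.3  0.2 -0.2 -0.1]
mark ang 1.6503164355158413
ptr 0.014008358100037354 0.5104153064980625
ptr 0.018176610198133807 0.5524661974360388
line offset 0.0007641174113357176
(array([-0.129,  0.224,  2.322]), array([[-0.907,  0.421,  0.003],
       [ 0.421,  0.907, -0.008],
       [-0.006, -0.006, -1.   ]]))
edge ang -5.0542549325644845
lens [ 0.68025695 -0.24735588]
lamp [ 0.63907588 -0.1289113 ]<stdin>:14: DeprecationWarning: Arrays of 2-dimensional vectors are deprecated. Use arrays of 3-dimensional vectors instead. (deprecated in NumPy 2.0)
```

Emit:
{"fn": "send_rows", "kwargs": {
  "steps": [
    {"tx": -0.13,"ty": 0.22,"tz": 0,"turn": 0,"grip": 1},
    {"tx": 0,"ty": 0,"tz": 0,"turn": 0.99,"grip": 1},
    {"tx": 0,"ty": 0,"tz": 0,"turn": 0.99,"grip": 1},
    {"tx": 0,"ty": 0,"tz": 0,"turn": 0.99,"grip": 1},
    {"tx": 0,"ty": 0,"tz": 0,"turn": 0.99,"grip": 1},
    {"tx": 0,"ty": 0,"tz": 0,"turn": 0.99,"grip": 1},
    {"tx": 0,"ty": 0,"tz": 0.8,"turn": 0,"grip": 1},
    {"tx": 0,"ty": 0,"tz": 0.8,"turn": 0,"grip": 1},
    {"tx": 0,"ty": 0,"tz": 0,"turn": 0,"grip": 1}
  ]
}}

```text
time: 2.88
position: [0.6242, -0.0274, 0.1366]
tool_rot: [-1.656, -2.661, 0.006]
ft_force: [-0.2, 0.4, 0.5]
grip_width: 1.001
grip_force: 0.0
```

```bash
python3 -c "
from h import *
print(delta([.6305,-.0430,.088]));s=ctrl.get_state();print(s['joint_positions'])
d,Rm=delta([0,0,0]);print(np.degrees(np.arctan2(Rm[1,1],Rm[0,1])))"
```

```text
(array([-0.282, -0.014,  0.809]), array([[-0.442,  0.897, -0.008],
       [ 0.897,  0.442,  0.001],
       [ 0.004, -0.007, -1.   ]]))
[-0.42045596  0.36690012  0.52455749  1.65024372 -0.19497839  1.18555131
  0.60782209]
26.23193993315662
```

Emit:
{"fn": "send_rows", "kwargs": {
  "steps": [
    {"tx": 0,"ty": 0,"tz": 0,"turn": 0,"grip": 1},
    {"tx": 0,"ty": 0,"tz": 0,"turn": 0,"grip": 1}
  ]
}}

```text
time: 3.12
position: [0.6289, -0.0297, 0.1432]
tool_rot: [1.661, 2.663, 0.004]
ft_force: [0.7, 0.3, 0.5]
grip_width: 1.0
grip_force: 0.0
```

```bash
python3 -c "
from h import *
for i in range(3):
  s=ctrl.get_state();print(s['time'],s['position'],delta([.6305,-.0430,.088])[0])
"
```

```text
3.125 [ 0.62892364 -0.02970501  0.14323641] [-0.209 -0.078  0.921]
3.125 [ 0.62892364 -0.02970501  0.14323641] [-0.209 -0.078  0.921]
3.125 [ 0.62892364 -0.02970501  0.14323641] [-0.209 -0.078  0.921]
```

Run:
```python
from h import *
import pickle
out=[]
s0,d0=pickle.load(open("w1.pkl","rb"))
for s,d in((s0,d0),save("wrist")):
    hsv=cv2.cvtColor(np.array(d["pixels"]),cv2.COLOR_RGB2HSV)
    m=cv2.inRange(hsv,(5,180,120),(18,255,255));k,l,st,c=cv2.connectedComponentsWithStats(m)
    i=1+np.argmax(st[1:,4]);print(c[i],st[i,4],wplane(d,s,*c[i],.0555))
s=ctrl.get_state();print(s["time"],s["position"])
im=cv2.convertScaleAbs(d["pixels"][:,:,::-1],alpha=1.6,beta=5)
u=wproj(d,s,[.6305,-.043,.099]);print(u)
x,y=np.clip((u-[80,60]).astype(int),0,[352,264]);print(x,y)
cv2.imwrite("pics/w3.png",cv2.resize(im[y:y+120,x:x+160],(800,600),interpolation=cv2.INTER_CUBIC))
```

```text
[292.75  199.975] 40 [ 0.65729849 -0.00965267  0.0555    ]
[296.30508475 193.37288136] 59 [ 0.65795266 -0.00779896  0.0555    ]
3.175 [ 0.62869864 -0.0298007   0.14296493]
[247.01845127 236.75628131]
167 176
```

View pics/w3.png

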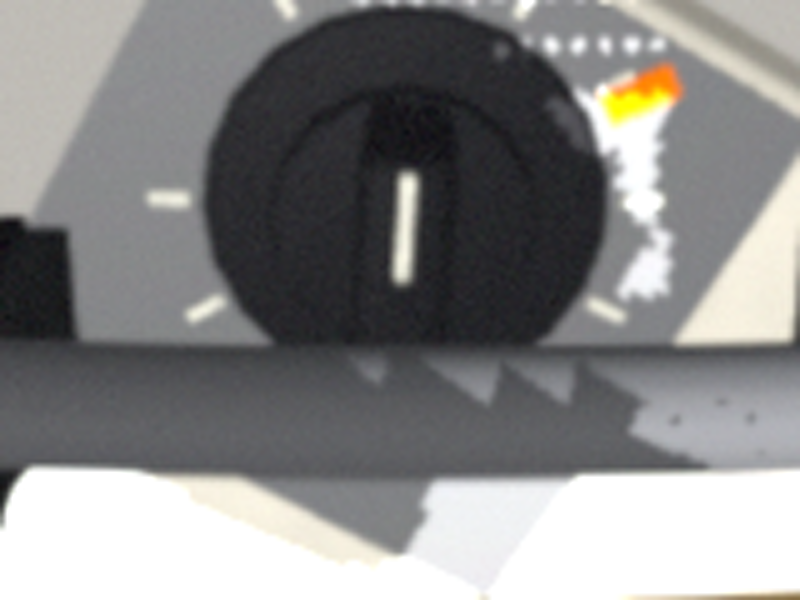

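Emit:
{"fn": "send_rows", "kwargs": {
  "steps": [
    {"tx": -0.2,"ty": -0.055,"tz": 0,"turn": 0,"grip": 1},
    {"tx": 0,"ty": 0,"tz": 0.5,"turn": 0,"grip": 1},
    {"tx": 0,"ty": 0,"tz": 0.4,"turn": 0,"grip": 1},
    {"tx": 0,"ty": 0,"tz": 0,"turn": 0,"grip": 0.6},
    {"tx": 0,"ty": 0,"tz": 0,"turn": 0,"grip": 0},
    {"tx": 0,"ty": 0,"tz": 0,"turn": 0,"grip": 0},
    {"tx": 0,"ty": 0,"tz": 0,"turn": 0,"grip": 0},
    {"tx": 0,"ty": 0,"tz": 0,"turn": 0,"grip": 0},
    {"tx": 0,"ty": 0,"tz": 0,"turn": 0,"grip": 0}
  ],
  "newtons": 15
}}

```text
time: 4.3
position: [0.6296, -0.0421, 0.0867]
tool_rot: [1.663, 2.665, 0.0]
ft_force: [0.0, 0.6, 0.3]
grip_width: 0.4
grip_force: 0.0
```

```bash
python3 -c "
from h import *
d,Rm=delta([.631,-.042,.088]);print(d,np.degrees(np.arctan2(Rm[1,1],Rm[0,1])),ctrl.get_state()['torque'])"
```

```text
[-0.009  0.021 -0.021] 26.103824990070795 [-0.08034882  0.06150424 -0.03171679]
```

Emit:
{"fn": "send_rows", "kwargs": {
  "steps": [
    {"tx": 0,"ty": 0,"tz": 0,"turn": 0,"grip": 0},
    {"tx": 0,"ty": 0,"tz": 0,"turn": 0,"grip": 0},
    {"tx": 0,"ty": 0,"tz": 0,"turn": 0,"grip": 0},
    {"tx": 0,"ty": 0,"tz": 0,"turn": 0,"grip": 0}
  ]
}}

```text
time: 4.8
position: [0.6298, -0.0421, 0.0866]
tool_rot: [1.663, 2.665, 0.0]
ft_force: [1.5, -0.4, -1.1]
grip_width: 0.157
grip_force: 15.0
```

Emit:
{"fn": "send_rows", "kwargs": {
  "steps": [
    {"tx": 0,"ty": 0,"tz": 0,"turn": 0.9,"grip": 0},
    {"tx": 0,"ty": 0,"tz": 0,"turn": 0.9,"grip": 0},
    {"tx": 0,"ty": 0,"tz": 0,"turn": 0.9,"grip": 0},
    {"tx": 0,"ty": 0,"tz": 0,"turn": 0.9,"grip": 0},
    {"tx": 0,"ty": 0,"tz": 0,"turn": 0.9,"grip": 0},
    {"tx": 0,"ty": 0,"tz": 0,"turn": 0.9,"grip": 0},
    {"tx": 0,"ty": 0,"tz": 0,"turn": 0.9,"grip": 0},
    {"tx": 0,"ty": 0,"tz": 0,"turn": 0.9,"grip": 0},
    {"tx": 0,"ty": 0,"tz": 0,"turn": 0.9,"grip": 0},
    {"tx": 0,"ty": 0,"tz": 0,"turn": 0,"grip": 0},
    {"tx": 0,"ty": 0,"tz": 0,"turn": 0,"grip": 0}
  ]
}}

```text
time: 6.18
position: [0.6304, -0.0422, 0.0866]
tool_rot: [2.83, 1.362, 0.003]
ft_force: [5.4, -0.7, -3.4]
grip_width: 0.163
grip_force: 15.0
```

```bash
python3 -c "
from h import *
d,Rm=delta([.631,-.042,.088]);a=np.arctan2(Rm[1,1],Rm[0,1]);print(d,np.degrees(a),'dimmer',-.0755+np.pi-.52-(a+np.pi/2),ctrl.get_state()['torque'],ctrl.get_state()['joint_positions'])"
```

```text
[ 0.008  0.006 -0.023] -38.624003990971815 dimmer 1.649412366740785 [-0.26836708 -1.07499759  0.0199087 ] [-0.55022784  0.47364893  0.73457512  1.69227061 -0.3484033   1.10894068
 -0.38733045]
```

Now let go, rise, and check the pointer.

Emit:
{"fn": "send_rows", "kwargs": {
  "steps": [
    {"tx": 0,"ty": 0,"tz": 0,"turn": 0,"grip": 0.5},
    {"tx": 0,"ty": 0,"tz": 0,"turn": 0,"grip": 0.5},
    {"tx": 0,"ty": 0,"tz": 0,"turn": 0,"grip": 0.5},
    {"tx": 0,"ty": 0,"tz": -0.5,"turn": 0,"grip": 0.8},
    {"tx": 0,"ty": 0,"tz": -0.9,"turn": 0,"grip": 0.8},
    {"tx": 0,"ty": 0,"tz": -0.9,"turn": 0,"grip": 0.8},
    {"tx": 0,"ty": 0,"tz": 0,"turn": 0,"grip": 0.8},
    {"tx": 0,"ty": 0,"tz": 0,"turn": 0,"grip": 0.8}
  ]
}}

```text
time: 7.18
position: [0.629, -0.042, 0.224]
tool_rot: [-2.832, -1.359, 0.001]
ft_force: [-0.2, -0.1, -1.0]
grip_width: 0.795
grip_force: 0.0
```

Run:
```python
from h import *
s,d=save("wrist");u=wproj(d,s,[.631,-.042,.099]);print(u,s["position"],s["grip_width"])
x,y=np.clip((u-[60,45]).astype(int),0,[392,294])
im=cv2.convertScaleAbs(d["pixels"][:,:,::-1],alpha=1.4,beta=5)
cv2.imwrite("pics/w4.png",cv2.resize(im[y:y+90,x:x+120],(600,450),interpolation=cv2.INTER_CUBIC));print(x,y)
Rm=R.from_rotvec(s["tool_rot"]).as_matrix()
# to above blue tile, target z .25 ; tool y along rack y (107.56 deg or -72.44)
b=np.array([.565,.3166,.2]);a=np.degrees(np.arctan2(Rm[1,1],Rm[0,1]));print(a,Rm.T@(b-s["position"])/.06)
```

```text
[254.99378892 189.56264171] [ 0.62901574 -0.04200277  0.22403113] 0.7948119595131234
194 144
-38.72489296005904 [ 3.99540688 -4.57086532  0.404678  ]
```

View pics/w4.png

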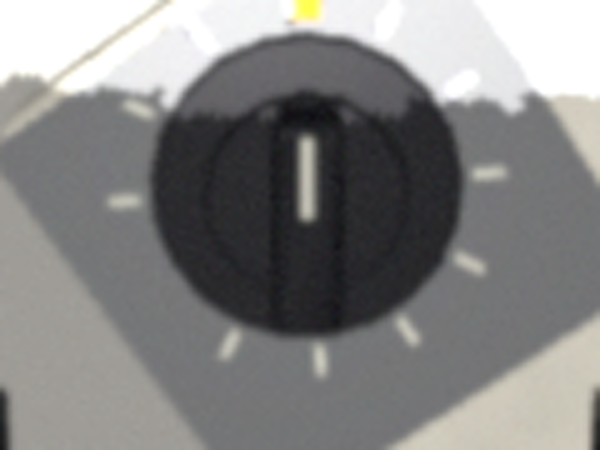

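The pointer line sits exactly on the orange mark (pointer (307,180), mark (307,8)). Next is the tile.

Emit:
{"fn": "send_rows", "kwargs": {
  "steps": [
    {"tx": 0.5,"ty": -0.57,"tz": 0,"turn": 0,"grip": 1},
    {"tx": 0.5,"ty": -0.57,"tz": 0,"turn": 0,"grip": 1},
    {"tx": 0.5,"ty": -0.57,"tz": 0,"turn": 0,"grip": 1},
    {"tx": 0.5,"ty": -0.57,"tz": 0,"turn": 0,"grip": 1},
    {"tx": 0.5,"ty": -0.57,"tz": 0,"turn": 0,"grip": 1},
    {"tx": 0.5,"ty": -0.57,"tz": 0,"turn": 0,"grip": 1},
    {"tx": 0.5,"ty": -0.57,"tz": 0,"turn": 0,"grip": 1},
    {"tx": 0.5,"ty": -0.57,"tz": 0,"turn": 0,"grip": 1}
  ]
}}

```text
time: 8.22
position: [0.5649, 0.3173, 0.2224]
tool_rot: [2.832, 1.359, -0.006]
ft_force: [0.8, -0.6, -0.3]
grip_width: 0.996
grip_force: 0.0
```

Emit:
{"fn": "send_rows", "kwargs": {
  "steps": [
    {"tx": 0,"ty": 0,"tz": 0,"turn": 0.84,"grip": 1},
    {"tx": 0,"ty": 0,"tz": 0,"turn": 0.84,"grip": 1},
    {"tx": 0,"ty": 0,"tz": 0,"turn": 0.84,"grip": 1},
    {"tx": 0,"ty": 0,"tz": 0,"turn": 0.84,"grip": 1},
    {"tx": 0,"ty": 0,"tz": 0,"turn": 0.84,"grip": 1},
    {"tx": 0,"ty": 0,"tz": 0,"turn": 0,"grip": 1},
    {"tx": 0,"ty": 0,"tz": 0,"turn": 0,"grip": 1}
  ]
}}

```text
time: 9.1
position: [0.5658, 0.3161, 0.2235]
tool_rot: [3.103, 0.485, -0.002]
ft_force: [0.4, 0.3, 0.2]
grip_width: 0.997
grip_force: 0.0
```

Run:
```python
from h import *
import pickle
s,d=save("wrist");pickle.dump((s,{k:np.array(v) for k,v in d.items()}),open("w5.pkl","wb"))
b=[.565,.3166,.106];u=wproj(d,s,b);print(u,s["position"],s["joint_positions"].round(2))
im=cv2.convertScaleAbs(d["pixels"][:,:,::-1],alpha=1.4,beta=5)
x,y=np.clip((u-[80,60]).astype(int),0,[352,264]);print(x,y)
cv2.imwrite("pics/w5.png",cv2.resize(im[y:y+120,x:x+160],(800,600),interpolation=cv2.INTER_CUBIC))
d_,Rm=delta([.565,.3166,.08]);print(d_,np.degrees(np.arctan2(Rm[1,1],Rm[0,1])))
c,sn=np.cos(.3065),np.sin(.3065)
for yy in(-.0275,.0275):
  for xx in (.019,.026): print((wproj(d,s,[.54355+c*xx-sn*yy,.3098+sn*xx+c*yy,.106])-[x,y])*5+2)
```

```text
[252.44522316 193.57808072] [0.56580983 0.31611029 0.22349254] [-1.12  0.39  0.75  1.5  -0.27  1.36 -1.61]
172 133
[-0.01  -0.013  2.396] -72.23567662206972
[552.58478489 323.58594518]
[553.65982964 286.9998205 ]
[255.93528112 322.67198257]
[255.05680281 286.08117747]
```

View pics/w5.png

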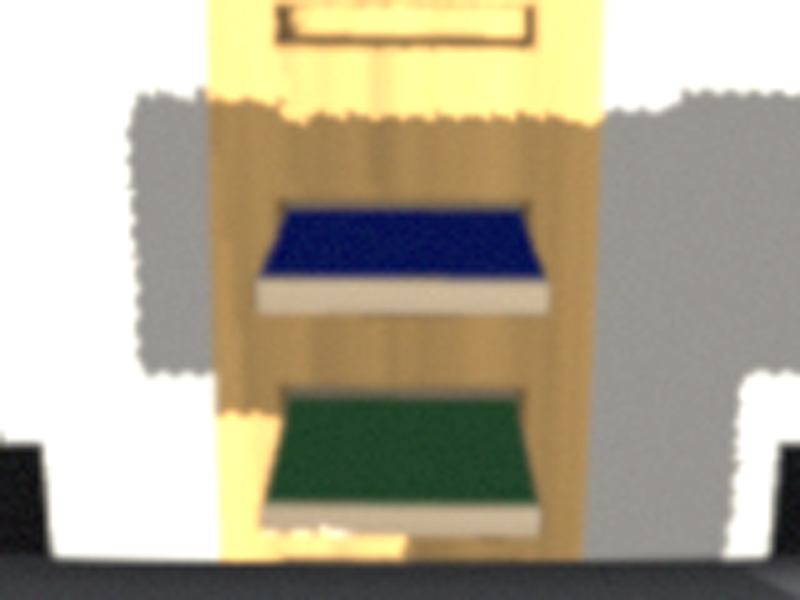

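Blue tile top edge spans (258–548, 278–315), within 1.5 mm of my estimate, with green next to it at (402,520). Time to descend and grip.

Emit:
{"fn": "send_rows", "kwargs": {
  "steps": [
    {"tx": 0.015,"ty": -0.01,"tz": 0.8,"turn": 0,"grip": 1},
    {"tx": 0,"ty": 0,"tz": 0.8,"turn": 0,"grip": 1},
    {"tx": 0,"ty": 0,"tz": 0.8,"turn": 0,"grip": 1},
    {"tx": 0,"ty": 0,"tz": 0,"turn": 0,"grip": 1},
    {"tx": 0,"ty": 0,"tz": 0,"turn": 0,"grip": 0.4},
    {"tx": 0,"ty": 0,"tz": 0,"turn": 0,"grip": 0.4},
    {"tx": 0,"ty": 0,"tz": 0,"turn": 0,"grip": 0.4},
    {"tx": 0,"ty": 0,"tz": 0,"turn": 0,"grip": 0.4},
    {"tx": 0,"ty": 0,"tz": 0,"turn": 0,"grip": 0.4},
    {"tx": 0,"ty": 0,"tz": 0,"turn": 0,"grip": 0.4}
  ],
  "newtons": 15
}}

```text
time: 10.4
position: [0.5675, 0.3175, 0.0815]
tool_rot: [-3.103, -0.482, -0.002]
ft_force: [-0.8, 0.1, 5.9]
grip_width: 0.626
grip_force: 15.0
```

Emit:
{"fn": "send_rows", "kwargs": {
  "steps": [
    {"tx": 0,"ty": 0,"tz": -0.3,"turn": 0,"grip": 0.4},
    {"tx": 0,"ty": 0,"tz": -0.5,"turn": 0,"grip": 0.4},
    {"tx": 0,"ty": 0,"tz": -0.5,"turn": 0,"grip": 0.4},
    {"tx": 0,"ty": 0,"tz": -0.3,"turn": 0,"grip": 0.4},
    {"tx": 0,"ty": 0,"tz": 0,"turn": 0,"grip": 0.4},
    {"tx": 0,"ty": 0,"tz": 0,"turn": 0,"grip": 0.4}
  ]
}}

```text
time: 11.15
position: [0.5662, 0.3169, 0.1754]
tool_rot: [3.104, 0.482, -0.003]
ft_force: [-0.1, -0.5, -1.3]
grip_width: 0.629
grip_force: 15.0
```

Run:
```python
from h import *
s=ctrl.get_state();print(s["position"],s["ft_force"],s["torque"])
p=np.array([.5450,.3102]);c,sn=np.cos(.3065),np.sin(.3065)
print("rack coords of tcp",np.array([[c,sn],[-sn,c]])@(s["position"][:2]-p))
rs={}
for n in("scene","side"):
    d=ctrl.get_image(n);u=proj(d,s["position"]);print(n,u)
    im=cv2.convertScaleAbs(d["pixels"][:,:,::-1],alpha=1.5,beta=5);x,y=(u-[50,40]).astype(int);x=max(x,0)
    rs[n]=cv2.resize(im[y:y+110,x:x+100],(400,440),interpolation=cv2.INTER_CUBIC)
cv2.imwrite("pics/l1.png",np.hstack(list(rs.values())))
```

```text
[0.56618853 0.31687859 0.17538102] [-0.12377013 -0.52889872 -1.32833969] [-0.06964933  0.17910421 -0.01290681]
rack coords of tcp [ 2.22161319e-02 -2.57438903e-05]
scene [310.25763141 280.29087717]
side [219.81524149 149.98972876]
```

View pics/l1.png

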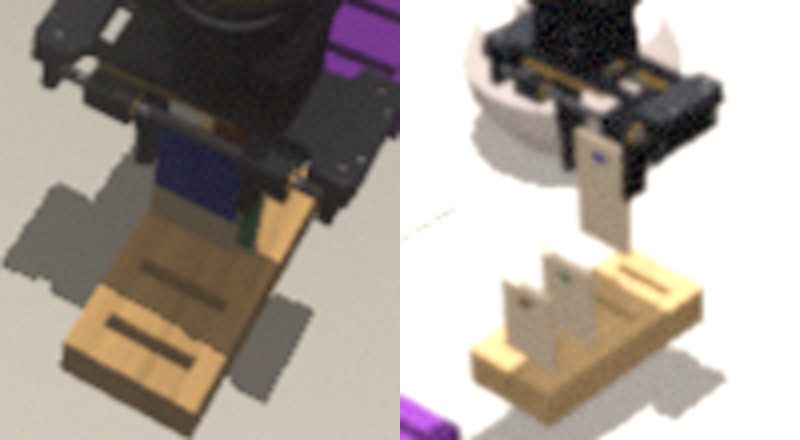

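Only the tile is out: blue face at (200,180), green and brown still standing in the rack at (570,295) and (530,330). The tool can't tilt, so I'll tip the tile between the pads by pressing its lower back against the rack's free (+x) end edge.

Emit:
{"fn": "send_rows", "kwargs": {
  "steps": [
    {"tx": 0.7,"ty": 0,"tz": 0,"turn": 0,"grip": 0.4},
    {"tx": 0.7,"ty": 0,"tz": 0,"turn": 0,"grip": 0.4},
    {"tx": 0,"ty": 0,"tz": 0,"turn": 0,"grip": 0.4},
    {"tx": 0,"ty": 0,"tz": 0.6,"turn": 0,"grip": 0.4},
    {"tx": 0,"ty": 0,"tz": 0.6,"turn": 0,"grip": 0.4},
    {"tx": 0,"ty": 0,"tz": 0,"turn": 0,"grip": 0.4},
    {"tx": 0,"ty": 0,"tz": 0,"turn": 0,"grip": 0.4}
  ],
  "newtons": 15
}}

```text
time: 12.12
position: [0.6472, 0.3427, 0.1059]
tool_rot: [-3.104, -0.482, -0.002]
ft_force: [1.0, -0.2, -1.3]
grip_width: 0.631
grip_force: 15.0
```

```bash
cat > st.py <<'E'
from h import *
s=ctrl.get_state();p=np.array([.5450,.3102]);c,sn=np.cos(.3065),np.sin(.3065);M=np.array([[c,sn],[-sn,c]])
print("rack G",M@(s["position"][:2]-p),s["position"][2]+.005,"F rack",M@s["ft_force"][:2],s["ft_force"][2],s["torque"],s["grip_width"])
E
python3 st.py
```

```text
rack G [0.10728288 0.00015596] 0.11089726080499902 F rack [ 0.89171364 -0.48362579] -1.3217999864320529 [-0.02567783  0.08330872  0.02599043] 0.6306091031755648
```

Emit:
{"fn": "send_rows", "kwargs": {
  "steps": [
    {"tx": -0.15,"ty": 0,"tz": 0.08,"turn": 0,"grip": 0.4},
    {"tx": -0.12,"ty": 0,"tz": 0,"turn": 0,"grip": 0.4},
    {"tx": -0.12,"ty": 0,"tz": 0.015,"turn": 0,"grip": 0.4},
    {"tx": 0,"ty": 0,"tz": 0,"turn": 0,"grip": 0.4},
    {"tx": 0,"ty": 0,"tz": 0,"turn": 0,"grip": 0.4}
  ]
}}

```text
time: 12.75
position: [0.6247, 0.3357, 0.0992]
tool_rot: [-3.104, -0.483, -0.0]
ft_force: [2.2, 0.8, 0.7]
grip_width: 0.629
grip_force: 15.0
```

```bash
python3 st.py
```

```text
rack G [0.0836611  0.00024548] 0.10422558851631691 F rack [2.35702781 0.04757512] 0.6795558877595826 [ 0.13573844 -0.24561315  0.0140669 ] 0.6293819719182893
```

Contact force is gentle (about 2 N), as expected for a pivot. Continuing the arc.

Emit:
{"fn": "send_rows", "kwargs": {
  "steps": [
    {"tx": -0.12,"ty": 0,"tz": 0.02,"turn": 0,"grip": 0.4},
    {"tx": -0.12,"ty": 0,"tz": 0.03,"turn": 0,"grip": 0.4},
    {"tx": -0.11,"ty": 0,"tz": 0.05,"turn": 0,"grip": 0.4},
    {"tx": -0.11,"ty": 0,"tz": 0.05,"turn": 0,"grip": 0.4},
    {"tx": 0,"ty": 0,"tz": 0,"turn": 0,"grip": 0.4},
    {"tx": 0,"ty": 0,"tz": 0,"turn": 0,"grip": 0.4}
  ]
}}

```text
time: 13.5
position: [0.5975, 0.3268, 0.0895]
tool_rot: [3.104, 0.482, -0.003]
ft_force: [-0.2, 0.3, -1.0]
grip_width: 0.631
grip_force: 15.0
```

```bash
python3 st.py
```

```text
rack G [5.51176290e-02 9.35746527e-06] 0.09453521220654455 F rack [-0.10587186  0.32999497] -0.9938957351586317 [-0.06798006  0.12843843 -0.02947988] 0.6307701562149634
```

Emit:
{"fn": "send_rows", "kwargs": {
  "steps": [
    {"tx": 0,"ty": 0,"tz": 0,"turn": 0,"grip": 0.4},
    {"tx": 0,"ty": 0,"tz": 0,"turn": 0,"grip": 0.4},
    {"tx": 0,"ty": 0,"tz": -0.3,"turn": 0,"grip": 0.4},
    {"tx": 0,"ty": 0,"tz": -0.6,"turn": 0,"grip": 0.4},
    {"tx": 0,"ty": 0,"tz": -0.7,"turn": 0,"grip": 0.4},
    {"tx": 0,"ty": 0,"tz": -0.7,"turn": 0,"grip": 0.4},
    {"tx": 0,"ty": 0,"tz": -0.7,"turn": 0,"grip": 0.4},
    {"tx": 0,"ty": 0,"tz": 0,"turn": 0,"grip": 0.4},
    {"tx": 0,"ty": 0,"tz": 0,"turn": 0,"grip": 0.4}
  ],
  "newtons": 40
}}

```text
time: 14.62
position: [0.5983, 0.3269, 0.2702]
tool_rot: [-3.104, -0.482, -0.0]
ft_force: [-0.1, 0.5, -0.9]
grip_width: 0.63
grip_force: 40.0
```

```bash
cat > ang.py <<'E'
from h import *
s=ctrl.get_state();d=ctrl.get_image("scene")
Rm=R.from_rotvec(s["tool_rot"]).as_matrix();G=s["position"]-.005*Rm[:,2]
hsv=cv2.cvtColor(d["pixels"],cv2.COLOR_RGB2HSV);m=cv2.inRange(hsv,(108,90,25),(130,255,255))
m=cv2.morphologyEx(m,cv2.MORPH_OPEN,np.ones((3,3),np.uint8))
k,l,st,c=cv2.connectedComponentsWithStats(m);g=proj(d,G)
cand=[i for i in range(1,k) if st[i,4]>60 and np.linalg.norm(c[i]-g)<60];print([(st[i].tolist(),c[i].round(1)) for i in cand],g)
i=max(cand,key=lambda j:st[j,4]);pts=cv2.findContours((l==i).astype(np.uint8),0,2)[0][0]
q=cv2.boxPoints(cv2.minAreaRect(pts));a=cv2.approxPolyDP(cv2.convexHull(pts),3,True)[:,0];print("box",q.round(1).tolist(),"poly",a.tolist())
X,Y=Rm[:,0],Rm[:,1]   # tool x = tile forward heading, y = edge line
def theta(u,v,yy):
    o,r=ray(d,u,v);P=o+r*(((G+yy*Y-o)@Y)/(r@Y));w=P-G;x,z=w@X,w[2]
    return x*1e3,z*1e3,np.degrees(np.arctan2(x,-z)-np.arctan2(3.5,45.5)),np.hypot(x,z)*1e3
for p in a:print(p,[np.round(theta(*p,yy),1).tolist() for yy in(-.0275,.0275)])
E
python3 ang.py; python3 st.py
```

```text
[([291, 259, 27, 30, 558], array([304.1, 273.3]))] [307.38747512 265.81212465]
box [[287.3999938964844, 278.20001220703125], [298.0, 257.0], [320.79998779296875, 268.3999938964844], [310.20001220703125, 289.6000061035156]] poly [[297, 259], [316, 267], [311, 288], [291, 279]]
[297 259] [[132.2, 205.0, 142.8, 243.9], [-6.5, -3.4, -67.1, 7.3]]
[316 267] [[27.1, 50.3, 147.3, 57.2], [-145.6, -208.1, -39.4, 254.0]]
[311 288] [[36.1, -13.9, 64.5, 38.7], [-133.7, -293.2, -28.9, 322.2]]
[291 279] [[148.0, 167.8, 134.2, 223.7], [14.5, -52.6, 11.0, 54.6]]
rack G [ 5.54794414e-02 -1.39007459e-05] 0.27424479652073325 F rack [-0.3730573  -0.06885452] -1.6041374591178763 [-0.07093286  0.19157581 -0.07362243] 0.624525298167177
```

```bash
cat >> ang.py <<'E'
def crossing(p,q,down,side):
    p,q=np.array(p)+0.,np.array(q)+0.;n=np.array([-(q-p)[1],(q-p)[0]]);n/=np.linalg.norm(n)
    t=np.radians(np.arange(-5,75,.25))
    f=[(proj(d,G+X*(down*np.sin(a)+side*np.cos(a))+np.array([0,0,1])*(-down*np.cos(a)+side*np.sin(a)))-p)@n for a in t]
    f=np.array(f);z=np.where(f[1:]*f[:-1]<0)[0];return np.degrees(t[z]),f[::40].round(1)
b=sorted(a.tolist(),key=lambda p:-p[1])[:2]
print("glaze/bare line",b,crossing(b[0],b[1],.0455,.0035))
np.save("ang.npy",0)
cv2.imwrite("pics/_s.png",d["pixels"][:,:,::-1])
# bottom edge of the bare part: sample colours down the tile's middle line (y=0)
for a_ in (20,30,40,50):
    t=np.radians(a_);mid=[proj(d,G+X*(dn*np.sin(t)+.0035*np.cos(t))+np.array([0,0,1])*(-dn*np.cos(t)+.0035*np.sin(t))) for dn in np.arange(.03,.10,.005)]
    print(a_,[d["pixels"][int(round(v)),int(round(u))].tolist() for u,v in mid])
E
python3 ang.py | tail -6
```

```text
[291 280] [[148.1, 166.0, 133.9, 222.5], [14.5, -56.0, 10.1, 57.9]]
glaze/bare line [[311, 288], [291, 280]] (array([24.25]), array([ 7.5,  4.5,  2. , -0.1, -1.6, -2.5, -2.8, -2.4]))
20 [[29, 28, 48], [24, 24, 47], [24, 23, 46], [28, 27, 48], [30, 28, 48], [88, 77, 63], [120, 104, 84], [120, 104, 84], [120, 104, 84], [119, 104, 84], [119, 104, 83], [118, 103, 83], [120, 105, 84], [87, 75, 58], [72, 57, 39]]
30 [[26, 24, 47], [24, 23, 46], [25, 23, 47], [30, 28, 48], [112, 97, 78], [119, 104, 84], [119, 104, 84], [119, 103, 83], [119, 105, 84], [119, 104, 84], [119, 104, 83], [88, 76, 59], [74, 58, 41], [72, 57, 41], [72, 58, 39]]
40 [[25, 25, 47], [27, 26, 48], [26, 26, 46], [55, 51, 51], [120, 104, 85], [120, 104, 85], [120, 105, 84], [120, 103, 83], [119, 103, 83], [121, 106, 85], [77, 63, 45], [75, 59, 42], [74, 59, 42], [75, 59, 42], [75, 59, 42]]
50 [[23, 23, 46], [27, 26, 48], [24, 24, 46], [104, 90, 73], [121, 105, 85], [119, 104, 84], [119, 103, 84], [119, 104, 84], [120, 105, 84], [90, 77, 59], [77, 62, 42], [77, 61, 43], [77, 61, 41], [75, 59, 41], [75, 60, 42]]
```

The tile tilts at about 36° by the glaze and bottom-edge crossings. I'll turn and carry it to just short of the lamp.

Emit:
{"fn": "send_rows", "kwargs": {
  "steps": [
    {"tx": 0,"ty": 0,"tz": 0,"turn": 0.7,"grip": 0.4},
    {"tx": 0,"ty": 0,"tz": 0,"turn": 0.7,"grip": 0.4},
    {"tx": 0,"ty": 0,"tz": 0,"turn": 0.7,"grip": 0.4},
    {"tx": 0,"ty": 0,"tz": 0,"turn": 0.7,"grip": 0.4},
    {"tx": 0,"ty": 0,"tz": 0,"turn": 0,"grip": 0.4}
  ]
}}

```text
time: 15.35
position: [0.5979, 0.327, 0.2686]
tool_rot: [3.137, -0.128, -0.003]
ft_force: [0.3, 0.3, -1.1]
grip_width: 0.627
grip_force: 40.0
```

Emit:
{"fn": "send_rows", "kwargs": {
  "steps": [
    {"tx": -0.04,"ty": 0.4,"tz": 0,"turn": 0,"grip": 0.4},
    {"tx": -0.04,"ty": 0.8,"tz": 0,"turn": 0,"grip": 0.4},
    {"tx": -0.05,"ty": 0.9,"tz": 0,"turn": 0,"grip": 0.4},
    {"tx": -0.05,"ty": 0.9,"tz": 0,"turn": 0,"grip": 0.4},
    {"tx": -0.05,"ty": 0.9,"tz": 0,"turn": 0,"grip": 0.4},
    {"tx": -0.05,"ty": 0.9,"tz": 0,"turn": 0,"grip": 0.4},
    {"tx": -0.05,"ty": 0.9,"tz": 0,"turn": 0,"grip": 0.4},
    {"tx": -0.05,"ty": 0.9,"tz": 0,"turn": 0,"grip": 0.4},
    {"tx": -0.05,"ty": 0.9,"tz": 0,"turn": 0,"grip": 0.4},
    {"tx": -0.05,"ty": 0.9,"tz": 0,"turn": 0,"grip": 0.4},
    {"tx": -0.05,"ty": 0.7,"tz": 0,"turn": 0,"grip": 0.4},
    {"tx": 0,"ty": 0.3,"tz": 0,"turn": 0,"grip": 0.4}
  ]
}}

```text
time: 16.85
position: [0.5184, -0.2358, 0.2697]
tool_rot: [3.138, -0.134, -0.001]
ft_force: [0.9, 1.3, -0.2]
grip_width: 0.626
grip_force: 40.0
```

Emit:
{"fn": "send_rows", "kwargs": {
  "steps": [
    {"tx": 0,"ty": 0,"tz": 0,"turn": 0,"grip": 0.4},
    {"tx": 0,"ty": 0,"tz": 0,"turn": 0,"grip": 0.4}
  ]
}}

```text
time: 17.1
position: [0.5205, -0.2309, 0.2695]
tool_rot: [-3.138, 0.126, 0.001]
ft_force: [-0.7, -0.1, -1.5]
grip_width: 0.627
grip_force: 40.0
```

Run:
```python
from h import *
d,Rm=delta([.561,-.237,.279]);s=ctrl.get_state();print(d,np.degrees(np.arctan2(Rm[1,1],Rm[0,1])),s["joint_positions"].round(2),s["grip_width"],s["ft_force"])
G=s["position"]-.005*Rm[:,2];X,Y=Rm[:,0],Rm[:,1];rs=[]
for n in("scene","side"):
    dd=ctrl.get_image(n);im=cv2.convertScaleAbs(dd["pixels"][:,:,::-1],alpha=1.4,beta=5)
    u=proj(dd,G);x,y=np.clip((u-[50,75] if n=="scene" else u-[40,75]).astype(int),0,[412,234]);print(n,x,y)
    f=lambda p:np.round((proj(dd,p)-[x,y])*4+1.5).astype(int).tolist()
    for t in(25,35,45):
        t_=np.radians(t);W=lambda dn,sd,yy:f(G+X*(dn*np.sin(t_)+sd*np.cos(t_))+np.array([0,0,1])*(-dn*np.cos(t_)+sd*np.sin(t_))+yy*Y)
        print(t,"front bottom" ,W(.0805,.0035,-.0275),W(.0805,.0035,.0275),"back bottom",W(.0805,-.0035,-.0275),W(.0805,-.0035,.0275),"glaze line",W(.0455,.0035,-.0275),W(.0455,.0035,.0275),"top",W(-.0195,0,-.0275),W(-.0195,0,.0275))
    b=np.array([-np.cos(.6109),0,-np.sin(.6109)]);print("lens",f([.681,-.246,.33]))
    rs.append(cv2.resize(im[y:y+150,x:x+100],(400,600),interpolation=cv2.INTER_CUBIC))
cv2.imwrite("pics/f.png",np.hstack(rs))
```

```text
[ 0.682  0.046 -0.159] -94.58762565178935 [-0.59  0.23  1.13  1.64 -0.21  1.41 -1.09] 0.6273856448975352 [-0.73865006 -0.13499693 -1.47682615]
scene 130 48
25 front bottom [190, 424] [150, 383] back bottom [199, 424] [159, 382] glaze line [204, 382] [163, 340] top [234, 299] [192, 259]
35 front bottom [174, 423] [135, 381] back bottom [182, 424] [142, 382] glaze line [195, 380] [154, 339] top [238, 299] [196, 259]
45 front bottom [160, 419] [120, 377] back bottom [167, 422] [127, 379] glaze line [187, 378] [146, 336] top [241, 301] [199, 260]
lens [-25, 330]
side 279 160
25 front bottom [176, 339] [228, 398] back bottom [167, 346] [219, 405] glaze line [161, 309] [214, 369] top [127, 254] [181, 314]
35 front bottom [193, 324] [246, 382] back bottom [185, 332] [237, 390] glaze line [171, 300] [224, 359] top [122, 258] [176, 318]
45 front bottom [209, 308] [262, 366] back bottom [201, 316] [254, 374] glaze line [180, 291] [233, 349] top [118, 262] [172, 322]
lens [404, 149]
```

View pics/f.png

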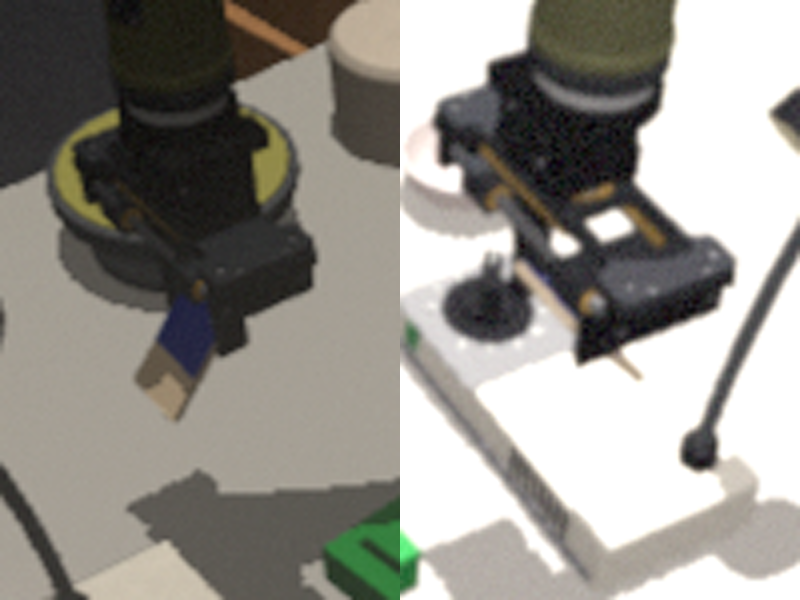

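The last picture shows the tile's lower front corners at (135,380) and (172,420) in the scene half, and (640,378) in the side half. Both match a 35° tilt, so I'll move into the beam.

Emit:
{"fn": "send_rows", "kwargs": {
  "steps": [
    {"tx": 0,"ty": 0.04,"tz": -0.16,"turn": 0,"grip": 0.4},
    {"tx": 0.2,"ty": 0,"tz": 0,"turn": 0,"grip": 0.4},
    {"tx": 0.3,"ty": 0,"tz": 0,"turn": 0,"grip": 0.4},
    {"tx": 0.18,"ty": 0,"tz": 0,"turn": 0,"grip": 0.4},
    {"tx": 0,"ty": 0,"tz": 0,"turn": 0,"grip": 0.4},
    {"tx": 0,"ty": 0,"tz": 0,"turn": 0,"grip": 0.4},
    {"tx": 0,"ty": 0,"tz": 0,"turn": 0,"grip": 0.4},
    {"tx": 0,"ty": 0,"tz": 0,"turn": 0,"grip": 0.4}
  ]
}}

```text
time: 18.2
position: [0.5603, -0.2381, 0.2797]
tool_rot: [-3.138, 0.13, -0.001]
ft_force: [0.2, 0.3, -1.0]
grip_width: 0.627
grip_force: 40.0
```

Run:
```python
from h import *
s=ctrl.get_state();Rm=R.from_rotvec(s["tool_rot"]).as_matrix();G=s["position"]-.005*Rm[:,2];X=Rm[:,0];z=np.array([0,0,1]);t=np.radians(35)
C=G+X*(.0305*np.sin(t)+.0035*np.cos(t))+z*(-.0305*np.cos(t)+.0035*np.sin(t))
h=-.08;L=np.array([.681,-.246,.33]);b=np.array([-np.cos(t)*np.cos(h),-np.cos(t)*np.sin(h),-np.sin(t)])
w=C-L;yb=np.array([-np.sin(h),np.cos(h),0]);print("head x",w@b,"y",w@yb,"z",w@np.cross(b,yb),s["ft_force"],s["grip_force"],np.abs(s["qd"]).max(),s["position"],np.degrees(np.arctan2(X[1],X[0])))
# lens check: grey level round the predicted lens in the start pictures
import pickle
D=pickle.load(open("d0.pkl","rb"))
pts=[]
for n,dd in D.items():
    u=proj(dd,L);print(n,u.round(1),dd["pixels"][int(u[1]),int(u[0])-16:int(u[0])+17:4].mean(1).round().tolist(),dd["pixels"][int(u[1])-16:int(u[1])+17:4,int(u[0])].mean(1).round().tolist())
s,d=ctrl.get_state(),ctrl.get_image("scene")
hsv=cv2.cvtColor(d["pixels"],cv2.COLOR_RGB2HSV);m=cv2.inRange(hsv,(105,90,25),(130,255,255));k,l,st,c=cv2.connectedComponentsWithStats(m)
i=1+np.argmax(st[1:,4]*(np.linalg.norm(c[1:]-proj(d,G),axis=1)<60));print(c[i],st[i],proj(d,C))
```

```text
head x 0.12154775757626274 y -0.0018623926952022795 z -0.0017132013931793338 [ 0.23299201  0.26954484 -1.02396368] 39.99966289848089 0.002960767608583545 [ 0.56033488 -0.23813291  0.27965543] -4.74869494377792
scene [123.3 130. ] [91.0, 61.0, 72.0, 72.0, 23.0, 24.0, 95.0, 107.0, 106.0] [106.0, 27.0, 25.0, 25.0, 23.0, 22.0, 22.0, 91.0, 106.0]
side [379.6 196.9] [184.0, 184.0, 184.0, 162.0, 76.0, 34.0, 29.0, 22.0, 76.0] [167.0, 37.0, 29.0, 29.0, 76.0, 165.0, 184.0, 185.0, 152.0]
[162.34437086 133.20529801] [156 125  13  18 151] [161.3824088  134.94960937]
```

```bash
python3 -c "
from bench import ctrl
print(ctrl.close_job())"
```

```text
the job is handed in; nothing more can be done
None
```

I handed the job in with no verdict returned: the knob is on its orange mark and released, and the blue tile is held still, tipped back about 35°, about 12 cm in front of the lens and, by my estimate, within 2 mm of the beam axis.

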